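# Make up two table condiment caddies

### The arm

A 6-joint arm with a two-finger parallel gripper is mounted at the origin on the work surface; the furniture and walls round the work are solid. World frame = base frame: x ahead of the robot, y to its left, z up, the work surface at z = 0. Lengths are in m, angles in rad, forces in N, time in s.
With the tool pointing down it reaches from about 0.3 to 0.775 m from the base axis. Payload 14.6 kg.
Tool frame: the origin (TCP) lies between the finger pads; the fingertips stand bot.tips_ahead ahead of it and the grasp point (between the pads) is the TCP (bot.tips_ahead is the distance from the TCP to the fingertips, in m); z points along the fingers, x is the direction in which the jaws open and shut, and the axes are right-handed (so a half turn about z gives the same grasp; the last joint's range is limited). The gripper opens to 94 mm and grips with 3 to 60 N. Pads are 16 mm wide; open, the fingers measure 119 mm over their backs; the gripper's body (75 mm by 177 mm) begins 78 mm behind the grasp point.
Start: joints at [1.271, 0.3, 1.521, -0, 1.321, -0.067], TCP at [0.127, 0.535, 0.224] pointing down, gripper open.
Joint ranges: [-3.03, 3.03], [-0.79, 2.21], [0.23, 2.52], [-1.04, 4.18], [0, 3.07], [-2.55, 2.55]. Speed limits (rad/s): [2.22, 2.22, 2.57, 3.14, 3.14, 3.14].

### API

Orientations are given as a unit quaternion [x, y, z, w].
In Python, from cell import bot, fingers, kinematics, get_state, cams, ticket gives the robot as it stands. Calls block until the motion is done:
- bot.move_ptp(position, orientation): joint-space move of the TCP to a pose.
- bot.move_linear(position, orientation=None, feed=0.15, guard=None): straight line of the TCP; orientation=None keeps the orientation; feed is the mean speed in m/s. With guard (N) it stops when the force on the tool has changed by that much, and returns True; else False.
- bot.goto_joints(angles): joint-space move.
- fingers.gripper_to(opening): finger opening in m; the grip force is fixed at half the most; returns when the fingers have stopped.
- bot.wait(seconds).
- kinematics.ik(position, orientation): joint angles nearest the present ones, or None.
- get_state(): the state.
- cams.capture(name): name is "scene" or "top" or "wrist"; returns the picture (480x640x3 uint8, blue, green, red); there is no depth.
- cams.calibration(name): a dict with "fx", "fy", "cx", "cy" (pixels), "R" (3x3) and "t" (3): a world point X has camera coordinates R X + t. Camera axes: x right, y down, z forward; pixel columns grow to the right and rows downward; lengths in m; the calibration is good to about 2 mm. The wrist camera is an equidistant fisheye: a pixel r from the principal point sees the ray r / f radians off the axis. A picture is of the moment at which its call begins: read the wrist's pose just before it. calibration takes no time and is no camera call; for the wrist camera it gives the pose at the moment of the call.
A pose or a line that the arm cannot do raises bot.Unreachable and nothing moves.
- ticket.sign_off(): hands the job in, once; it reports no verdict.
The state is a dict: "clock": time; "q": joint angles; "qd": joint speeds; "tau": joint torques, N m; "position": TCP position; "ee_rot": TCP orientation; "force": force on the tool from outside, world axes, zero at the start; "torque": the same for the moment, N m; "finger_gap": finger opening in m.
Only numpy, scipy, OpenCV 4.12 (cv2) and the standard library are available. Lean on these libraries where they do the work, as an engineer would, in place of code of your own. Each camera call takes 0.05 s, during which the arm holds its last target.

### The job

Make up the two wooden table caddies for service from the stock standing behind them. The long three-bay caddy is for the pizza table and gets the steel shaker, the pepper mill and the short squeeze bottle; the short two-bay caddy is for the grill table and gets the spice jar and the tall slim squeeze bottle. Stand each piece upright on the floor of a bay of its own (the shaker only fits the wide middle bay), and leave the glasses standing where they are.

Things in the scene. Friction and masses are not known exactly. Their poses are not given: they have to be found in the camera images.
- long_caddy: Longer birch caddy: loose open tray, 96 mm wide (x), bays in a row along its y (within 0.2 rad of world y). Panels 6 mm; bay floor 11 mm up, side walls 40, dividers 34, end panels 69 mm high with hand slot. Origin: centre of underside, z up. 242 mm long; wide middle bay 84 x 84 at y = 0, narrower end bays (84 in x, 67 in y) centred at y = +81.5 and -81.5 mm.
- short_caddy: Shorter birch caddy: loose open tray, 96 mm wide (x), bays in a row along its y (within 0.2 rad of world y). Panels 6 mm; bay floor 11 mm up, side walls 40, dividers 34, end panels 69 mm high with hand slot. Origin: centre of underside, z up. 166 mm long; two equal bays (84 in x, 74 in y) centred at y = +40 and -40 mm.
- shaker: Steel shaker with a domed, pierced top, round, upright, 68 mm diameter, 104 mm high, 0.21 kg. Too wide for the narrow bays. Gripped round the middle or upper body at 60 to 80 mm height. Origin: centre of the underside; z up.
- pepper_mill: Dark turned-wood table pepper mill with steel foot ring and a small steel nut on top, round, upright, 126 mm high, foot 52 mm diameter, slim waist, 0.24 kg. The straight-sided head between 87 and 112 mm height is 48 mm in diameter and good to grip at 100 mm; it does not turn. Origin: centre of the underside; z up.
- short_bottle: The shorter, stubby squeeze bottle with a pointed nozzle, amber-brown, upright, 158 mm high, body 50 mm diameter up to 96 mm, cap collar about 39 mm diameter from 96 to 122 mm (good to grip at 110 mm), nozzle above; 0.22 kg. Origin: centre of the underside; z up.
- spice_jar: Short round spice jar with red-brown contents and a pale screw cap, upright, 94 mm high, body 58 mm diameter up to 78 mm, cap 52 mm diameter; gripped round the body at 65 mm height; 0.19 kg. Origin: centre of the underside; z up.
- tall_bottle: The taller, slim squeeze bottle with a pointed nozzle, pale beige, upright, 206 mm high, body 47 mm diameter up to 143 mm, cap collar 36 mm diameter from 143 to 166 mm (good to grip at 155 mm; it can swing there if jerked), nozzle above; 0.22 kg. Origin: centre of the underside; z up.
- tumbler: Bystander: empty clear glass tumbler, 81 mm diameter, 92 mm high, standing in the same row as the stock; it stays where it is. Origin: centre of the underside.
- wine_glass_left: Bystander: clear stemmed wine glass, 80 mm diameter, 201 mm high, at the far left corner of the table; it stays where it is. Origin: centre of the underside.
- wine_glass_right: Bystander: clear stemmed wine glass, 80 mm diameter, 201 mm high, at the far right corner of the table; it stays where it is. Origin: centre of the underside.

How it is judged:
By the outcome, as a careful person would: the job done as asked, in the order asked, and still so for the second after the job is handed in, with the robot touching nothing.
It also fails if it takes over 147 s, if anything falls off the work surface, if the arm or the gripper's body presses on something with over 40 N, if the wrist force passes 120 N, or if a joint passes its speed limit or range.

## Working session

There is one attempt and no reset: what is moved stays moved. The work goes in short steps, each a Python script; the robot and the scene stay as the last script left them, time stands still between calls to the robot, and variables do not carry over. Pictures are saved under pics/ and viewed, and the job is handed in when it is done.

```bash
ls; mkdir -p pics; python3 - <<'E'
from cell import bot, fingers, kinematics, get_state, cams, ticket
import cv2
s=get_state(); print(s['clock'],s['position'],s['ee_rot'],s['finger_gap'],bot.tips_ahead)
for n in ("scene","top","wrist"):
    c=cams.calibration(n); print(n,c)
    cv2.imwrite(f"pics/{n}0.png",cams.capture(n))
E
```

```text
pics
0.0 [0.12681379 0.53493109 0.22389638] [ 7.84443398e-01  6.20200147e-01 -4.75264734e-04  3.28634517e-04] 0.0939091661999862 0.019
scene {'fx': 467.55134811031775, 'fy': 467.55134811031775, 'cx': 320.86260989761524, 'cy': 228.96876072258848, 'R': array([[-0.89977965, -0.4362874 , -0.00706342],
       [-0.26070466,  0.55050551, -0.79308056],
       [ 0.3498995 , -0.71175628, -0.60907581]]), 't': array([0.52377247, 0.17780205, 0.80264236])}
top {'fx': 461.0969721235755, 'fy': 461.0969721235755, 'cx': 326.63522821569944, 'cy': 242.02532774058244, 'R': array([[ 0.01003406, -0.99973144, -0.02088916],
       [-0.98469673, -0.00624402, -0.17416476],
       [ 0.17398756,  0.02231706, -0.98449494]]), 't': array([0.00287712, 0.5841635 , 1.01064452])}
wrist {'fx': 371.64829954431775, 'fy': 371.64829954431775, 'cx': 318.2400611140554, 'cy': 235.17532274947257, 'R': array([[ 0.23172654,  0.9727788 , -0.00205281],
       [ 0.93442824, -0.22200332,  0.27849306],
       [ 0.27045641, -0.06645244, -0.96043605]]), 't': array([-0.54959784, -0.03052116,  0.39125038])}
```

View pics/scene0.png

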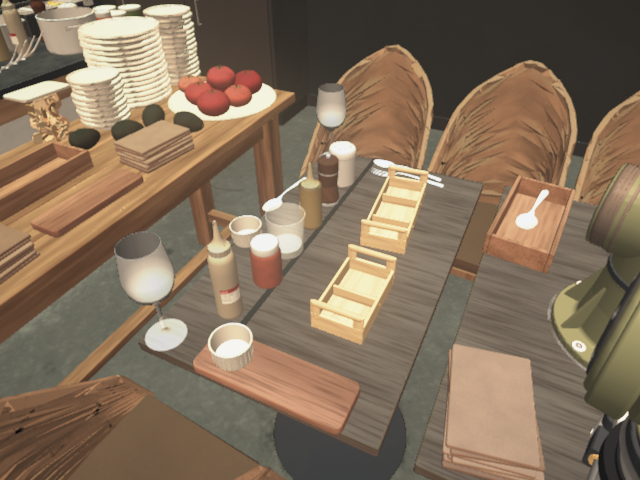

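View pics/top0.png

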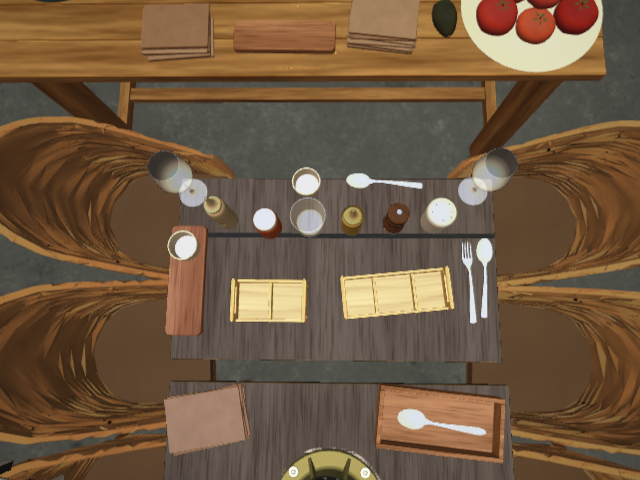

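View pics/wrist0.png

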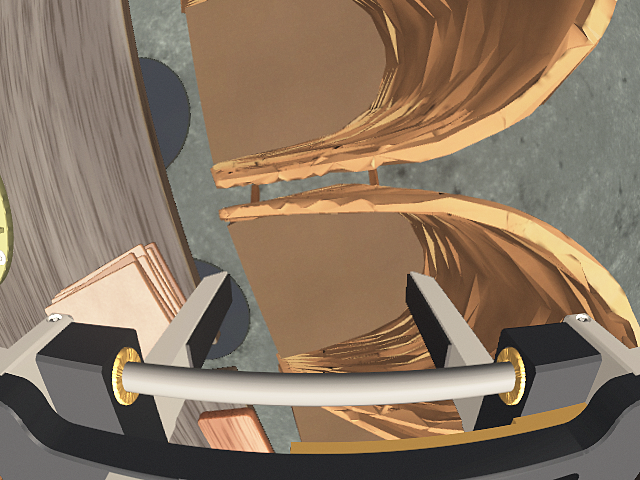

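```bash
python3 - <<'E'
import cv2
t=cv2.imread('pics/top0.png'); s=cv2.imread('pics/scene0.png')
cv2.imwrite('pics/tz1.png',cv2.resize(t[165:245,140:340],None,fx=4,fy=4,interpolation=cv2.INTER_CUBIC))
cv2.imwrite('pics/tz2.png',cv2.resize(t[165:245,320:520],None,fx=4,fy=4,interpolation=cv2.INTER_CUBIC))
cv2.imwrite('pics/tz3.png',cv2.resize(t[255:335,220:470],None,fx=3.2,fy=3.2,interpolation=cv2.INTER_CUBIC))
cv2.imwrite('pics/sz1.png',cv2.resize(s[130:330,190:450],None,fx=3,fy=3,interpolation=cv2.INTER_CUBIC))
E
```

```text
(no output)
```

View pics/tz1.png

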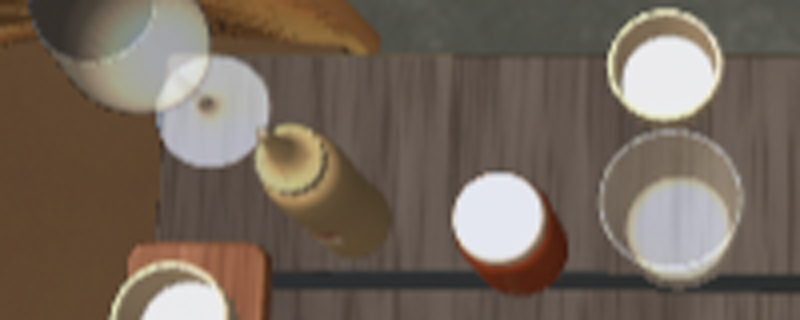

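View pics/tz2.png

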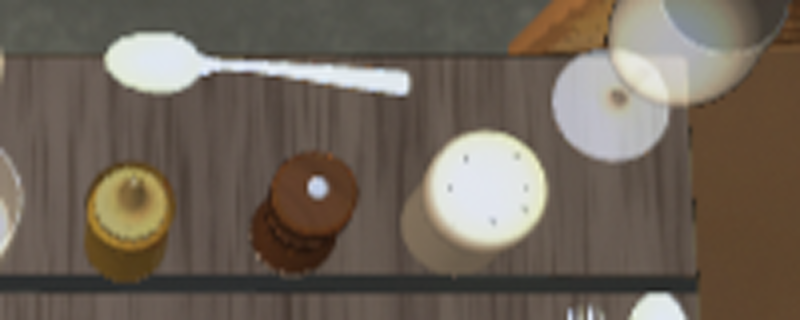

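View pics/tz3.png

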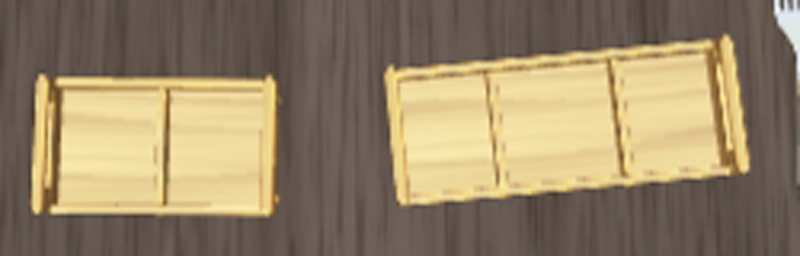

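View pics/sz1.png

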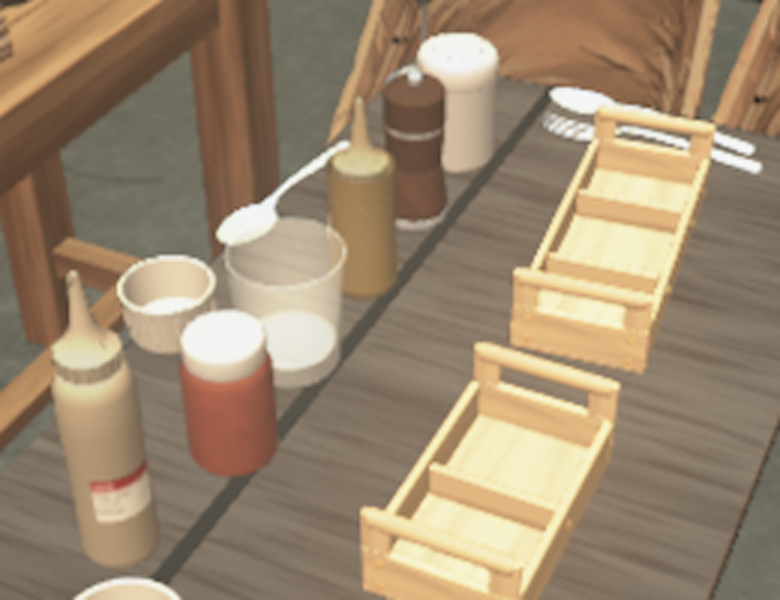

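```bash
cat > h.py <<'E'
import numpy as np, cv2
from cell import bot, fingers, kinematics, get_state, cams, ticket
def ray(c,u,v,fish=False):
    x=(u-c['cx'])/c['fx']; y=(v-c['cy'])/c['fy']
    if fish:
        r=np.hypot(x,y); k=np.sin(r)/r if r>0 else 1
        d=np.array([x*k,y*k,np.cos(r)])
    else: d=np.array([x,y,1.])
    R=np.array(c['R']); d=R.T@d
    return -R.T@np.array(c['t']), d/np.linalg.norm(d)
def plane(c,u,v,z,fish=False):
    o,d=ray(c,u,v,fish); return o+d*(z-o[2])/d[2]
def tri(r1,r2):
    (a,d),(b,e)=r1,r2
    s=np.linalg.lstsq(np.stack([d,-e],1),b-a,rcond=None)[0]
    p=a+s[0]*d; q=b+s[1]*e
    return (p+q)/2, np.linalg.norm(p-q)
E
python3 - <<'E'
from h import *
T=cams.calibration('top');S=cams.calibration('scene');W=cams.calibration('wrist')
np.set_printoptions(precision=4,suppress=True)
R=np.array(W['R']);s=get_state();
from scipy.spatial.transform import Rotation as Ro
A=Ro.from_quat(s['ee_rot']).as_matrix()
print('cam in tool',A.T@(-R.T@W['t']-s['position']), 'axis',A.T@R[2]); print('tool x',A[:,0],'y',A[:,1])
t=cv2.imread('pics/top0.png'); sc=cv2.imread('pics/scene0.png')
# white cap / shaker / glass feet by mask
def blob(img,roi,f):
    x0,y0,x1,y1=roi; hsv=cv2.cvtColor(img,cv2.COLOR_BGR2HSV)[y0:y1,x0:x1]
    m=f(hsv).astype(np.uint8); n,l,st,ce=cv2.connectedComponentsWithStats(m)
    i=1+np.argmax(st[1:,4]); cs,_=cv2.findContours((l==i).astype(np.uint8),0,1); e=cv2.fitEllipse(cv2.convexHull(max(cs,key=len)))
    return np.array(e[0])+[x0,y0],e[1],st[i,4]
print('jarcap top',blob(t,(250,200,283,245),lambda h:(h[...,1]<60)&(h[...,2]>180)))
print('shaker top',blob(t,(418,195,460,240),lambda h:(h[...,1]<60)&(h[...,2]>215)))
print('jarcap sc',blob(sc,(245,228,285,255),lambda h:(h[...,1]<60)&(h[...,2]>200)))
z1=lambda x,y:(140+(x+.5)/4-.5,165+(y+.5)/4-.5)
z2=lambda x,y:(320+(x+.5)/4-.5,165+(y+.5)/4-.5)
s1=lambda x,y:(190+(x+.5)/3-.5,130+(y+.5)/3-.5)
for n,a,b in [('tall tip',z1(262,134),s1(72,275)),('short tip',z2(134,180),s1(360,102)),('nut',z2(318,187),s1(415,78)),('jar cap',z1(499,217),s1(224,335)),('shaker',z2(487,189),s1(458,47)),
  ]:
    print(n,tri(ray(T,*a),ray(S,*b)),a,b)
print('plane: jar',plane(T,*z1(499,217),.094),'shaker .09',plane(T,*z2(487,189),.09),'nut',plane(T,*z2(318,187),.126),'short collar',plane(T,*z2(133,210),.122),'tall collar',plane(T,*z1(291,160),.166))
print('glassL foot',plane(T,*z1(213,111),0),'R',plane(T,*z2(611,106),0),'tumbler foot',plane(T,*z1(680,227),.0))
E
```

```text
cam in tool [ 0.0005 -0.0791 -0.1592] axis [-0.0012  0.2786  0.9604]
tool x [ 0.2307  0.973  -0.0009] y [ 0.973  -0.2307 -0.0001]
jarcap top (array([263.9903, 218.9057]), (21.69964599609375, 22.54081916809082), np.int32(393))
shaker top (array([441.7597, 211.4179]), (26.138628005981445, 27.950241088867188), np.int32(571))
jarcap sc (array([274.671 , 241.3865]), (26.407577514648438, 51.87069320678711), np.int32(679))
tall tip (array([0.6455, 0.2502, 0.2009]), np.float64(0.0013608625414156565)) (205.125, 198.125) (213.66666666666666, 221.33333333333331)
short tip (array([ 0.6337, -0.0505,  0.152 ]), np.float64(0.004673864330423522)) (353.125, 209.625) (309.6666666666667, 163.66666666666666)
nut (array([ 0.6387, -0.1512,  0.1196]), np.float64(0.004016413308692488)) (399.125, 211.375) (328.0, 155.66666666666666)
jar cap (array([0.6277, 0.1464, 0.0911]), np.float64(0.002527352264090876)) (264.375, 218.875) (264.3333333333333, 241.33333333333331)
shaker (array([ 0.6439, -0.2468,  0.0993]), np.float64(0.0022052989147840624)) (441.375, 211.875) (342.33333333333337, 145.33333333333334)
plane: jar [0.6282 0.1464 0.094 ] shaker .09 [ 0.6472 -0.2487  0.09  ] nut [ 0.639  -0.1497  0.126 ] short collar [ 0.6267 -0.0502  0.122 ] tall collar [0.6418 0.2449 0.166 ]
glassL foot [0.716  0.3417 0.    ] R [ 0.722  -0.3467  0.    ] tumbler foot [0.644  0.0508 0.    ]
```

```bash
python3 - <<'E'
from h import *
np.set_printoptions(precision=4,suppress=True)
T=cams.calibration('top');S=cams.calibration('scene')
t3=lambda x,y:(220+(x+.5)/3.2-.5,255+(y+.5)/3.2-.5)
s1=lambda x,y:(190+(x+.5)/3-.5,130+(y+.5)/3-.5)
D={'short+y':(t3(40,145),s1(442,538)),'short-y':(t3(271,144),s1(548,365)),'long+y':(t3(396,137),s1(582,283)),'long-y':(t3(735,104),s1(655,119))}
for k,(a,b) in D.items(): print(k,tri(ray(T,*a),ray(S,*b)),plane(T,*a,.069))
t=cv2.imread('pics/top0.png');hsv=cv2.cvtColor(t,cv2.COLOR_BGR2HSV)
m=cv2.inRange(hsv,(15,60,120),(35,255,255)); 
for r in [(225,270,315,330),(330,255,462,330)]:
    x0,y0,x1,y1=r; mm=np.zeros_like(m); mm[y0:y1,x0:x1]=m[y0:y1,x0:x1]; mm=cv2.morphologyEx(mm,cv2.MORPH_CLOSE,np.ones((5,5)))
    cs,_=cv2.findContours(mm,0,1);c=max(cs,key=cv2.contourArea); print(cv2.minAreaRect(c)); 
    print([plane(T,*p,.069)[:2] for p in cv2.boxPoints(cv2.minAreaRect(c))])
E
```

```text
short+y (array([0.448 , 0.2173, 0.0625]), np.float64(0.002178427042969979)) [0.4488 0.2161 0.069 ]
short-y (array([0.4492, 0.0553, 0.0622]), np.float64(0.004286082685844045)) [0.4509 0.0554 0.069 ]
long+y (array([ 0.4563, -0.0313,  0.0652]), np.float64(0.0009474990409021879)) [ 0.4565 -0.0311  0.069 ]
long-y (array([ 0.4804, -0.2676,  0.0615]), np.float64(0.003116095368958877)) [ 0.4813 -0.2654  0.069 ]
((268.0, 300.0), (44.0, 78.0), 90.0)
[array([0.4977, 0.2255]), array([0.4991, 0.0503]), array([0.4022, 0.0487]), array([0.4004, 0.2209])]
((396.88092041015625, 292.24945068359375), (44.939510345458984, 111.68511962890625), 84.5596694946289)
[array([ 0.506 , -0.0215]), array([ 0.5316, -0.2694]), array([ 0.4328, -0.2751]), array([ 0.4075, -0.0314])]
```

```bash
cat >> h.py <<'E'
from scipy.spatial.transform import Rotation as Ro
np.set_printoptions(precision=4,suppress=True)
def q(th):
    X=np.array([np.cos(th),np.sin(th),0]);Z=np.array([0,0,-1.]);
    return Ro.from_matrix(np.stack([X,np.cross(Z,X),Z],1)).as_quat()
E
python3 - <<'E'
from h import *
import pickle
for i,p in enumerate([(.53,.02,.29),(.53,-.27,.29)]):
    print(kinematics.ik(p,q(0)))
    bot.move_ptp(p,q(0)); bot.wait(.2)
    c=cams.calibration('wrist'); im=cams.capture('wrist'); cv2.imwrite(f'pics/w{i+1}.png',im); pickle.dump(c,open(f'w{i+1}.pkl','wb'))
s=get_state();print(s['clock'],s['position'])
E
```

```text
[-0.0313  0.2131  1.4776 -0.      1.4508 -0.0313]
[-0.5327  0.3634  1.2863 -0.      1.4919 -0.5327]
4.1083 [ 0.5303 -0.2691  0.2902]
```

View pics/w1.png

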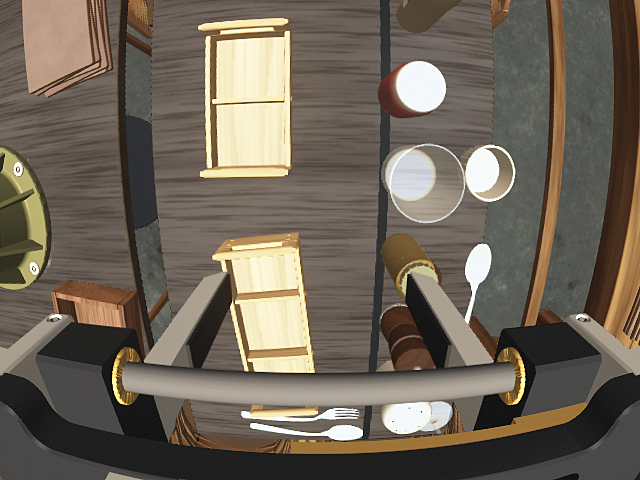

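View pics/w2.png

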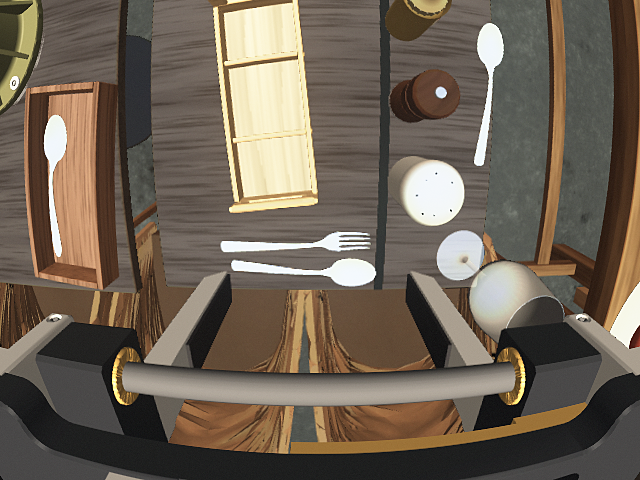

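```bash
python3 - <<'E'
from h import *
import pickle
T=cams.calibration('top');S=cams.calibration('scene');W={i:pickle.load(open(f'w{i}.pkl','rb')) for i in (1,2)}
t3=lambda x,y:(220+(x+.5)/3.2-.5,255+(y+.5)/3.2-.5)
D={'short+y':(1,(246,24.5),t3(40,145),.069),'short-y':(1,(246,172.5),t3(271,144),.069),'long+y':(1,(259.5,238.5),t3(396,137),.069),'long-y':(2,(274,206),t3(735,104),.069),
'jar':(1,(418,87),(264.1,218.9),.094),'nut':(2,(441,92),(399.1,211.4),.126),'shaker':(2,(435,192),(441.5,211.6),.095),'tumblerrim':(1,(428,183),(308.5,216),.092)}
for k,(i,a,b,z) in D.items(): print(k,tri(ray(W[i],*a,True),ray(T,*b)),plane(W[i],*a,z,True),plane(T,*b,z))
w1=cv2.imread('pics/w1.png');w2=cv2.imread('pics/w2.png')
cv2.imwrite('pics/w1z.png',cv2.resize(w1[0:260,190:310],None,fx=2.3,fy=2.3))
def blob(im,roi,lo,hi):
    x0,y0,x1,y1=roi;m=cv2.inRange(cv2.cvtColor(im,cv2.COLOR_BGR2HSV)[y0:y1,x0:x1],lo,hi)
    m=cv2.morphologyEx(m,cv2.MORPH_OPEN,np.ones((3,3)))
    c=max(cv2.findContours(m,0,1)[0],key=cv2.contourArea);e=cv2.fitEllipse(c);return np.array(e[0])+[x0,y0],e[1]
print(blob(w1,(375,55,450,125),(0,0,200),(180,60,255)),blob(w2,(430,85,450,102),(0,0,150),(180,80,255)),blob(w2,(385,150,470,230),(0,0,205),(180,50,255)))
E
```

```text
short+y (array([0.4509, 0.2257, 0.0314]), np.float64(0.0021037225765848386)) [0.4584 0.2154 0.069 ] [0.4488 0.2161 0.069 ]
short-y (array([0.4524, 0.0567, 0.0454]), np.float64(0.0009650399852544789)) [0.4573 0.0589 0.069 ] [0.4509 0.0554 0.069 ]
long+y (array([ 0.4593, -0.0316,  0.007 ]), np.float64(0.0015802718086000605)) [ 0.469  -0.0125  0.069 ] [ 0.4565 -0.0311  0.069 ]
long-y (array([ 0.4833, -0.2716,  0.0438]), np.float64(0.00011426573239114987)) [ 0.4863 -0.2664  0.069 ] [ 0.4813 -0.2654  0.069 ]
jar (array([0.627 , 0.1461, 0.0983]), np.float64(0.0006290084755704258)) [0.6279 0.1464 0.094 ] [0.6282 0.147  0.094 ]
nut (array([ 0.6395, -0.1498,  0.128 ]), np.float64(0.002058989400020687)) [ 0.6412 -0.1498  0.126 ] [ 0.639  -0.1497  0.126 ]
shaker (array([ 0.6395, -0.2411,  0.1241]), np.float64(7.170893730946732e-05)) [ 0.6491 -0.2459  0.095 ] [ 0.6466 -0.2478  0.095 ]
tumblerrim (array([0.6412, 0.0496, 0.0825]), np.float64(0.006535822887602603)) [0.6415 0.0519 0.092 ] [0.6358 0.0479 0.092 ]
(array([420.5764,  85.9092]), (47.242515563964844, 51.41253662109375)) (array([440.7371,  92.0185]), (9.891782760620117, 10.79057788848877)) (array([433.5688, 192.7407]), (59.46031188964844, 63.91670608520508))
```

```bash
python3 - <<'E'
import cv2
w1=cv2.imread('pics/w1.png');w2=cv2.imread('pics/w2.png')
cv2.imwrite('pics/z1.png',cv2.resize(w1[10:190,180:320],None,fx=4,fy=3.3,interpolation=2)[:594])
cv2.imwrite('pics/z2.png',cv2.resize(w2[0:220,200:340],None,fx=4,fy=2.7,interpolation=2))
E
```

```text
(no output)
```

View pics/z1.png

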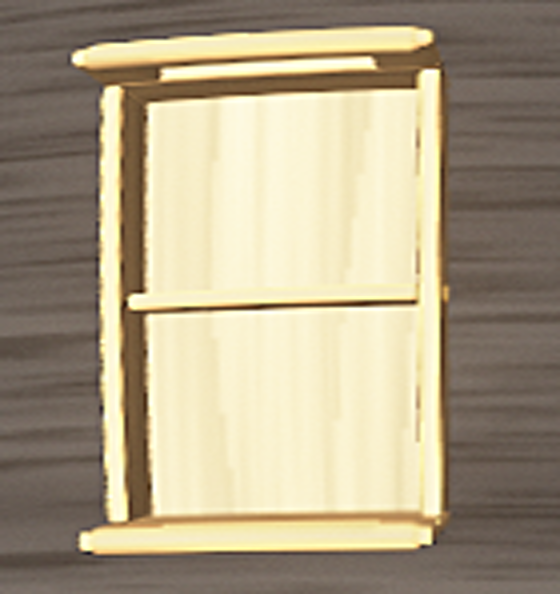

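View pics/z2.png

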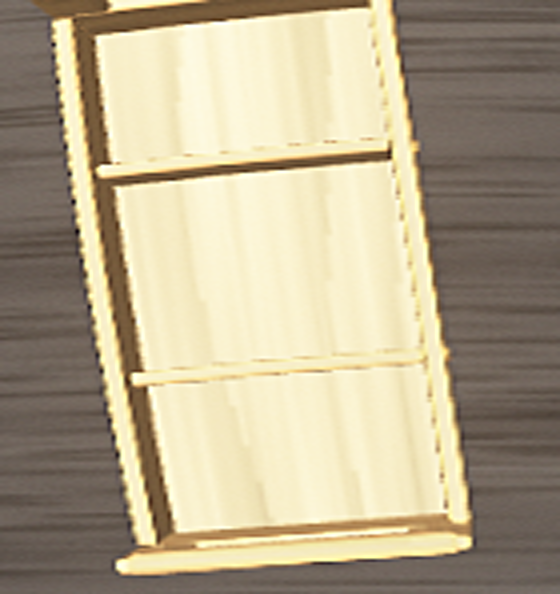

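```bash
python3 - <<'E'
from h import *
import pickle
T=cams.calibration('top');W={i:pickle.load(open(f'w{i}.pkl','rb')) for i in (1,2)}
t3=lambda x,y:(220+(x+.5)/3.2-.5,255+(y+.5)/3.2-.5)
z1=lambda x,y:(180+(x+.5)/4-.5,10+(y+.5)/3.3-.5)
z2=lambda x,y:(200+(x+.5)/4-.5,(y+.5)/2.7-.5)
def w(i,p,z):print('  w',plane(W[i],*p,z,True)[:2])
def t(p,z):print('  t',plane(T,*p,z)[:2])
print('short bar -y ends');w(1,z1(80,542),.069);w(1,z1(435,532),.069);t(t3(270,213),.069);t(t3(270,77),.069)
print('short bar +y ends');w(1,z1(75,58),.069);w(1,z1(432,38),.069);t(t3(38,213),.069);t(t3(41,75),.069)
print('walls mid at divider');w(1,z1(115,300),.04);w(1,z1(431,297),.04);t(t3(160,210),.04);t(t3(162,84),.04)
print('divider mid');w(1,z1(274,300),.034);t(t3(163,146),.034)
print('short floor corners');w(1,z1(147,515),.011);w(1,z1(418,515),.011);
print('long bar -y ends');w(2,z2(118,566),.069);w(2,z2(470,541),.069);t(t3(745,171),.069);t(t3(725,38),.069)
print('long div1,2 mids');w(2,z2(245,160),.034);w(2,z2(281,367),.034);t(t3(495,132),.034);t(t3(619,117),.034)
print('long walls@mid');w(2,z2(97,290),.04);w(2,z2(420,265),.04);t(t3(568,187),.04);t(t3(555,59),.04)
print('cam',-np.array(W[1]['R']).T@W[1]['t'],-np.array(T['R']).T@T['t'])
E
```

```text
short bar -y ends
  w [0.4065 0.0589]
  w [0.5016 0.0599]
  t [0.4038 0.0552]
  t [0.4974 0.057 ]
short bar +y ends
  w [0.407  0.2174]
  w [0.5013 0.2169]
  t [0.4022 0.2154]
  t [0.4975 0.2177]
walls mid at divider
  w [0.4102 0.1386]
  w [0.4989 0.1356]
  t [0.4052 0.1353]
  t [0.4945 0.1366]
divider mid
  w [0.4545 0.1365]
  t [0.4505 0.1354]
short floor corners
  w [0.4094 0.0617]
  w [0.492  0.0598]
long bar -y ends
  w [ 0.4377 -0.2696]
  w [ 0.5315 -0.2602]
  t [ 0.4354 -0.2706]
  t [ 0.5272 -0.2601]
long div1,2 mids
  w [ 0.4693 -0.1057]
  w [ 0.479  -0.1933]
  t [ 0.4626 -0.1024]
  t [ 0.4741 -0.191 ]
long walls@mid
  w [ 0.4285 -0.1594]
  w [ 0.518  -0.1521]
  t [ 0.4241 -0.1531]
  t [ 0.5147 -0.1453]
cam [0.5319 0.1014 0.4491] [ 0.3994 -0.016   1.0968]
```

```bash
cat >> h.py <<'E'
def cad(c,yaw,y): return np.array(c)+y*np.array([-np.sin(yaw),np.cos(yaw)])
LC,LY=(.471,-.148),.105
SC,SY=(.452,.1365),0.0
def st(m=''):
    s=get_state(); print(m,'clk %.1f'%s['clock'],s['position'],'F',np.round(s['force'],1),'gap %.4f'%s['finger_gap'])
def pick(xy,gz,th,hi,up):
    bot.move_ptp((*xy,hi),q(th))
    g=bot.move_linear((*xy,gz),q(th),feed=.12,guard=8); st('at grasp %s'%g)
    if g: return False
    fingers.gripper_to(0.0); st('gripped')
    bot.move_linear((*xy,up),feed=.1); st('lifted'); return True
def place(xy,gz,th,up,feed=.2):
    bot.move_linear((*xy,up),q(th),feed=feed); bot.wait(.3)
    bot.move_linear((*xy,gz+.011+.02),feed=.1)
    g=bot.move_linear((*xy,gz+.011-.004),feed=.03,guard=4); st('down %s'%g)
def snap(n,cam):
    import pickle
    c=cams.calibration(cam); im=cams.capture(cam); cv2.imwrite(f'pics/{n}.png',im); pickle.dump(c,open(f'{n}.pkl','wb')); return im
E
python3 - <<'E'
from h import *
print(pick((.647,-.247),.07,0.,.25,.20))
snap('s1','wrist'); snap('t1','top')
E
```

```text
at grasp False clk 6.3 [ 0.6473 -0.2471  0.0708] F [-0.9  0.3 -0.7] gap 0.0939
gripped clk 6.9 [ 0.647  -0.247   0.0701] F [-0.7  0.1  0.8] gap 0.0673
lifted clk 8.3 [ 0.6468 -0.2469  0.1992] F [ 0.5 -0.1 -0.8] gap 0.0668
True
```

View pics/s1.png

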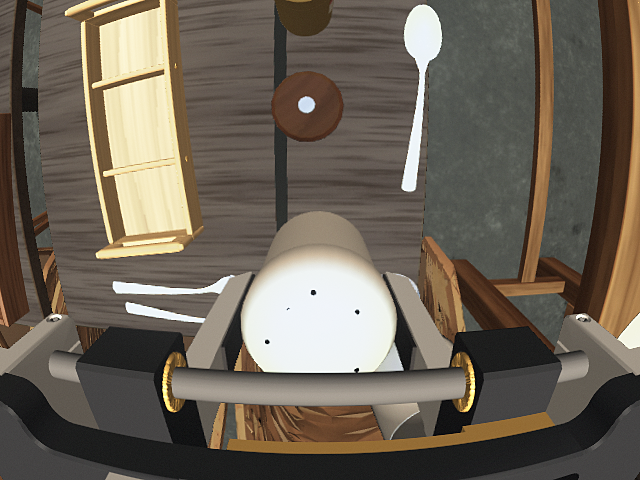

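```bash
python3 - <<'E'
from h import *
import pickle
c=pickle.load(open('s1.pkl','rb')); print('nut',plane(c,306,104,.126,True), tri(ray(c,306,104,True),ray(cams.calibration('top'),399.1,211.4)))
place(cad(LC,LY,0),.07,LY,.20)
snap('s2','wrist');snap('s2t','top');snap('s2s','scene')
E
python3 -c "
import cv2
a=cv2.imread('pics/s2t.png')[165:335,320:480];b=cv2.imread('pics/s2s.png')[130:300,330:450]
cv2.imwrite('pics/s2z.png',cv2.hconcat([cv2.resize(a,(450,480)),cv2.resize(b,(339,480))]))"
```

```text
nut [ 0.6414 -0.1494  0.126 ] (array([ 0.6407, -0.1497,  0.1209]), np.float64(0.0016823229273345904))
down True clk 11.7 [ 0.4707 -0.148   0.0807] F [-2.   0.9  5.8] gap 0.0669
```

View pics/s2.png

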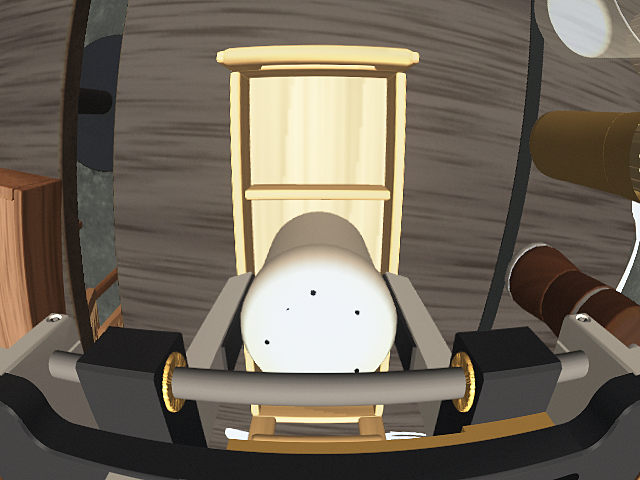

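View pics/s2z.png

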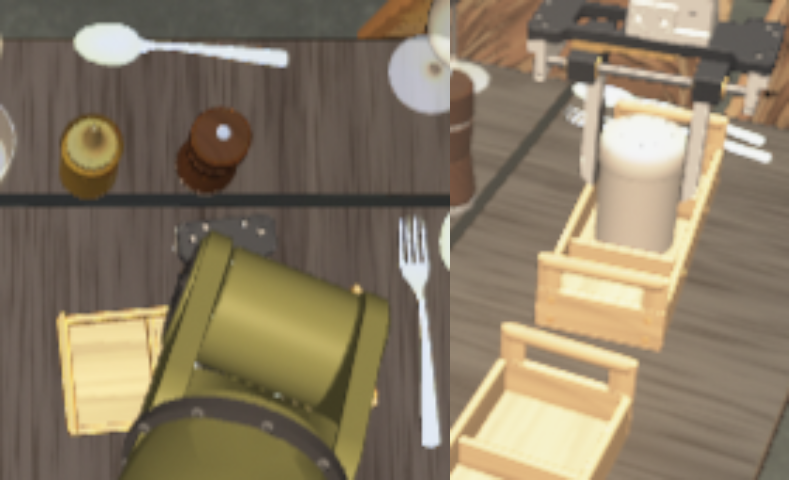

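```bash
python3 - <<'E'
from h import *
fingers.gripper_to(.094); bot.move_linear((.471,-.148,.25),feed=.2); st('off'); snap('s3','wrist')
if pick((.6405,-.1497),.10,0.,.25,.25):
    snap('s4','wrist'); snap('s4s','scene')
E
```

```text
off clk 13.4 [ 0.4706 -0.1478  0.2489] F [ 0.3 -0.8 -0. ] gap 0.0943
at grasp False clk 15.6 [ 0.6409 -0.1498  0.1008] F [-0.1 -1.1  0.5] gap 0.0942
gripped clk 16.4 [ 0.6405 -0.1497  0.1   ] F [-0.1 -0.3 -0.8] gap 0.0475
lifted clk 18.0 [ 0.6404 -0.1497  0.2493] F [ 0.1 -0.6 -2.4] gap 0.0475
```

View pics/s3.png

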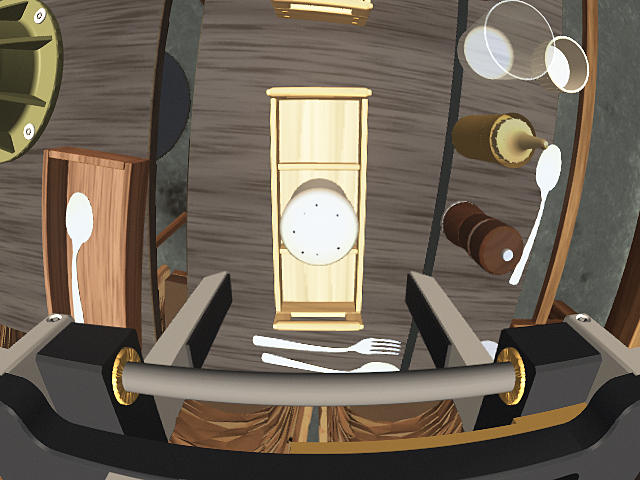

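View pics/s4.png

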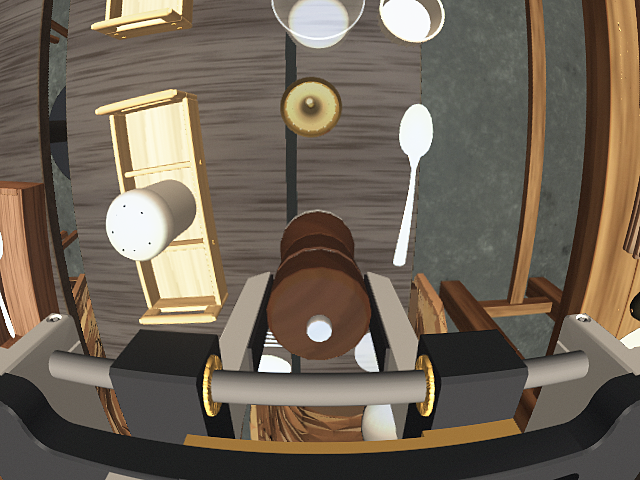

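```bash
python3 - <<'E'
from h import *
import pickle
c=pickle.load(open('s3.pkl','rb'));a=plane(c,320,92,.069,True);b=plane(c,318.5,325,.069,True);print(a,b,(a+b)/2,np.linalg.norm(a-b),np.arctan2(-(a-b)[0],(a-b)[1]))
print('div',plane(c,318.5,167,.034,True),plane(c,318.5,251,.034,True))
c=pickle.load(open('s4.pkl','rb'));print('short',plane(c,309.5,102,.158,True),plane(c,311,106,.096,True))
place(cad(LC,LY,-.0815),.10,LY,.25)
snap('s5','wrist');snap('s5s','scene')
E
python3 -c "
import cv2
a=cv2.imread('pics/s5.png');b=cv2.imread('pics/s5s.png')[100:300,300:470]
cv2.imwrite('pics/s5z.png',cv2.hconcat([cv2.resize(a,(480,360)),cv2.resize(b,(306,360))]))"
```

```text
[ 0.4618 -0.0321  0.069 ] [ 0.4844 -0.2618  0.069 ] [ 0.4731 -0.147   0.069 ] 0.23089859585972677 0.09831114246059876
div [ 0.4679 -0.1039  0.034 ] [ 0.4771 -0.1923  0.034 ]
short [ 0.6367 -0.0495  0.158 ] [ 0.6365 -0.0482  0.096 ]
down True clk 21.5 [ 0.4792 -0.2291  0.1107] F [-3.2  0.1  6.3] gap 0.0479
```

View pics/s5z.png

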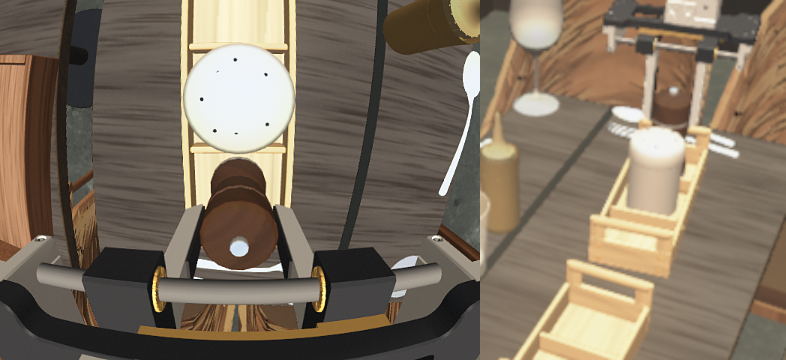

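```bash
python3 - <<'E'
from h import *
fingers.gripper_to(.094); p=cad(LC,LY,-.0815); bot.move_linear((*p,.25),feed=.2); st('off')
if pick((.636,-.049),.11,0.,.26,.26):
    snap('s6','wrist')
    place(cad(LC,LY,.0815),.11,LY,.26)
    snap('s7','wrist');snap('s7s','scene')
E
python3 -c "
import cv2
a=cv2.imread('pics/s6.png');a2=cv2.imread('pics/s7.png');b=cv2.imread('pics/s7s.png')[100:300,300:450]
cv2.imwrite('pics/s7z.png',cv2.hconcat([cv2.resize(a,(300,360)),cv2.resize(a2,(300,360)),cv2.resize(b,(200,360))]))"
```

```text
off clk 23.3 [ 0.4792 -0.2289  0.2487] F [-0.1 -0.2 -0.9] gap 0.0938
at grasp False clk 25.6 [ 0.6363 -0.049   0.1108] F [ 0.3  0.8 -0.3] gap 0.0940
gripped clk 26.4 [ 0.6359 -0.049   0.11  ] F [-1.5  0.3  0.3] gap 0.0489
lifted clk 28.1 [ 0.6359 -0.049   0.2593] F [ 0.2 -0.2 -2. ] gap 0.0486
down True clk 31.4 [ 0.4623 -0.067   0.1208] F [-1.7  0.4  6.1] gap 0.0486
```

View pics/s7z.png

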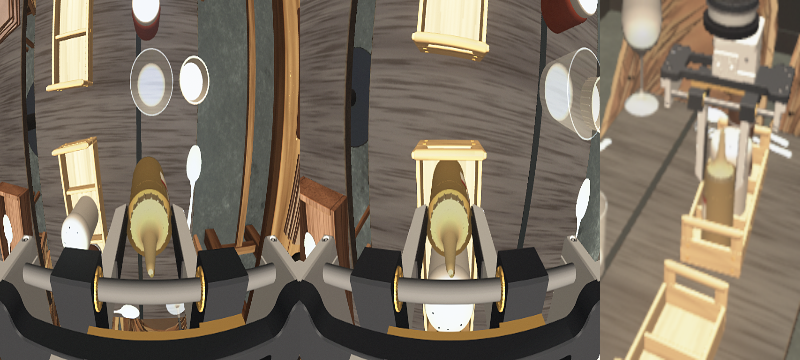

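```bash
python3 - <<'E'
from h import *
fingers.gripper_to(.094); p=cad(LC,LY,.0815); bot.move_linear((*p,.28),feed=.2); st('off'); bot.wait(.2); snap('s8','wrist')
bot.move_ptp((.60,.10,.31),q(0.)); bot.wait(.2); snap('s9','wrist'); st()
E
```

```text
off clk 33.3 [ 0.4621 -0.0669  0.2789] F [ 0.4 -0.5 -0.4] gap 0.0940
 clk 34.7 [0.5998 0.099  0.3104] F [ 0.2 -0.3 -0.1] gap 0.0940
```

View pics/s8.png

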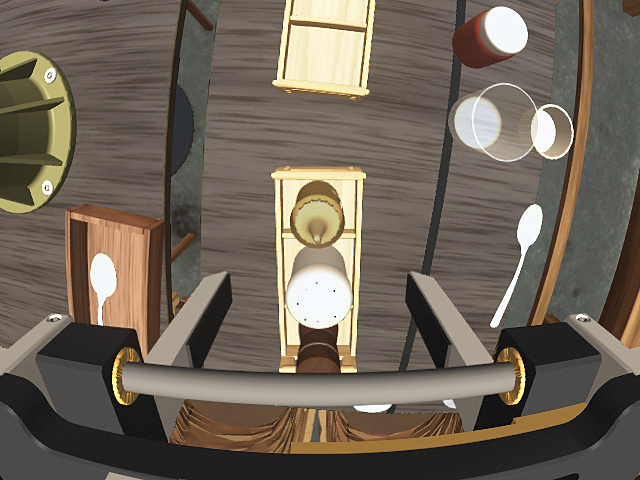

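View pics/s9.png

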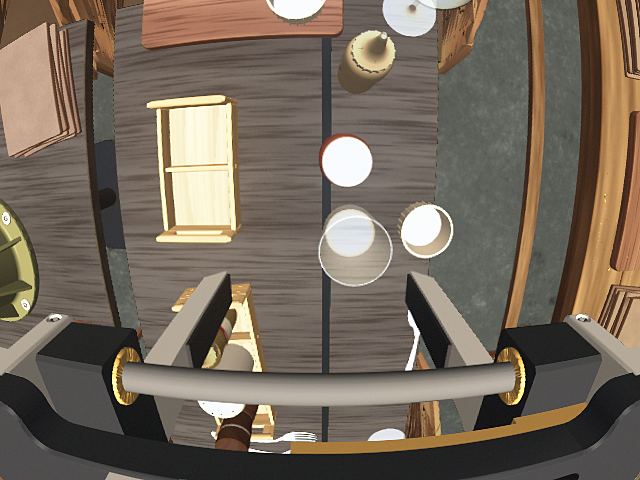

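```bash
python3 - <<'E'
from h import *
import pickle
c=pickle.load(open('s9.pkl','rb')); P=lambda u,v,z:print((u,v),plane(c,u,v,z,True))
P(347,161,.094);P(381,38,.206);P(372,51,.166);P(188,101.5,.069);P(195,238,.069);P(200.5,168.5,.034)
T=cams.calibration('top');S=cams.calibration('scene')
print(tri(ray(c,381,38,True),ray(T,205.1,198.1)),tri(ray(c,347,161,True),ray(T,264.1,218.9)),tri(ray(c,381,38,True),ray(S,213.7,221.3)))
E
```

```text
(347, 161) [0.6312 0.1488 0.094 ]
(381, 38) [0.6465 0.2479 0.206 ]
(372, 51) [0.6458 0.2465 0.166 ]
(188, 101.5) [0.459  0.2173 0.069 ]
(195, 238) [0.4582 0.0606 0.069 ]
(200.5, 168.5) [0.4597 0.1379 0.034 ]
(array([0.6482, 0.2517, 0.1944]), np.float64(0.0016654708259276456)) (array([0.6313, 0.1483, 0.0834]), np.float64(0.0017148807362032928)) (array([0.6468, 0.249 , 0.1997]), np.float64(0.0018101927021072117))
```

```bash
python3 - <<'E'
from h import *
xy=(.6295,.1475)
if pick(xy,.065,.5,.26,.20):
    bot.move_linear((.4545,.177,.20),q(0.),feed=.2); bot.wait(.3); snap('s10','wrist'); st()
E
```

```text
at grasp False clk 37.0 [0.6298 0.1475 0.0657] F [-0.2 -0.8 -0.3] gap 0.0937
gripped clk 37.6 [0.6295 0.1475 0.065 ] F [-1.  -0.8  0.2] gap 0.0575
lifted clk 39.1 [0.6293 0.1475 0.1992] F [-0.2 -0.4 -1.4] gap 0.0574
 clk 40.5 [0.4547 0.1769 0.1998] F [ 0.8  0.8 -1.5] gap 0.0574
```

View pics/s10.png

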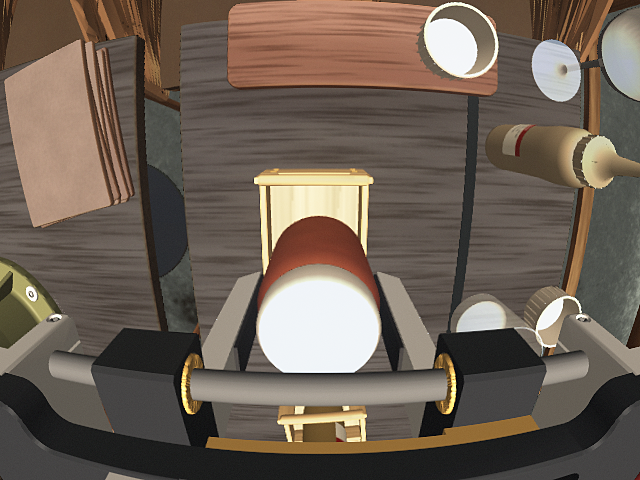

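```bash
python3 - <<'E'
from h import *
import pickle
c=pickle.load(open('s10.pkl','rb')); print(plane(c,313.5,177,.069,True),plane(c,314.5,240,.04,True))
place((.4515,.1768),.065,0.,.20)
snap('s11','wrist');snap('s11s','scene')
E
python3 -c "
import cv2
a=cv2.imread('pics/s11.png');b=cv2.imread('pics/s11s.png')[200:360,290:420]
cv2.imwrite('pics/s11z.png',cv2.hconcat([cv2.resize(a,(480,360)),cv2.resize(b,(292,360))]))"
```

```text
[0.4532 0.2212 0.069 ] [0.4535 0.1608 0.04  ]
down True clk 42.9 [0.4514 0.1768 0.0756] F [ 0.1 -0.2  4.3] gap 0.0577
```

View pics/s11z.png

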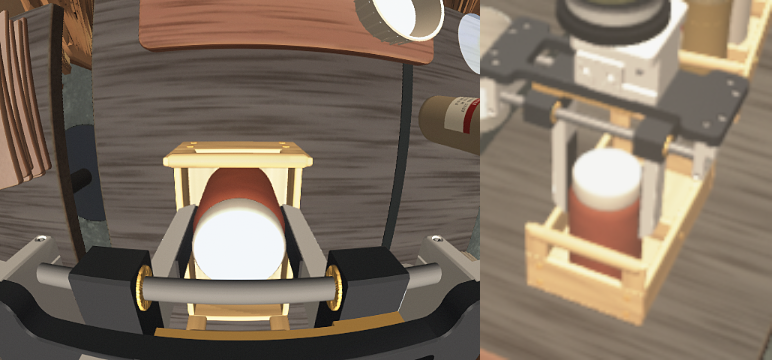

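```bash
python3 - <<'E'
from h import *
fingers.gripper_to(.094); bot.move_linear((.4515,.1768,.29),feed=.2); st('off')
print(kinematics.ik((.6455,.247,.30),q(0.)))
if pick((.6455,.247),.155,0.,.30,.30):
    bot.move_linear((.452,.0968,.30),q(0.),feed=.12); bot.wait(.5); snap('s12','wrist'); snap('s12s','scene'); st()
E
python3 -c "
import cv2
a=cv2.imread('pics/s12.png');b=cv2.imread('pics/s12s.png')[120:360,250:430]
cv2.imwrite('pics/s12z.png',cv2.hconcat([cv2.resize(a,(480,360)),cv2.resize(b,(270,360))]))"
```

```text
off clk 44.9 [0.4512 0.1767 0.289 ] F [-0.4  0.1 -0.1] gap 0.0941
[ 0.3125  0.6048  0.9161 -0.      1.6207  0.3125]
at grasp False clk 47.1 [0.6458 0.2471 0.1559] F [-0.9  0.2  0.5] gap 0.0939
gripped clk 48.1 [0.6455 0.247  0.1549] F [ 0.8  0.3 -0.4] gap 0.0377
lifted clk 49.7 [0.6454 0.247  0.2993] F [-0.7  0.4 -1.6] gap 0.0377
 clk 52.5 [0.452  0.0968 0.3   ] F [ 0.  -0.7 -2. ] gap 0.0377
```

View pics/s12z.png

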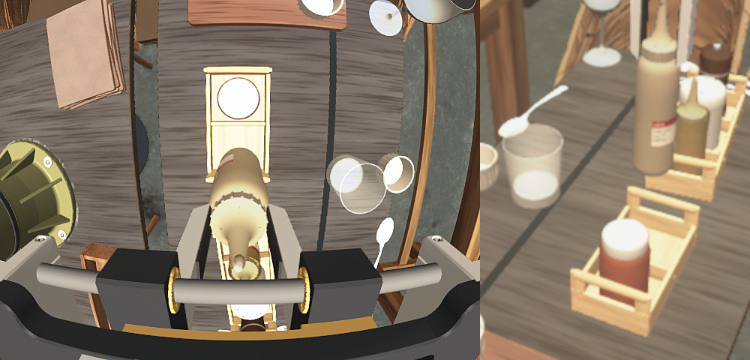

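```bash
python3 - <<'E'
from h import *
place((.452,.0968),.155,0.,.30)
snap('s13','wrist');snap('s13s','scene')
E
python3 -c "
import cv2
a=cv2.imread('pics/s13.png');b=cv2.imread('pics/s13s.png')[120:360,290:430]
cv2.imwrite('pics/s13z.png',cv2.hconcat([cv2.resize(a,(480,360)),cv2.resize(b,(270,460))[:360]]))"
```

```text
down True clk 55.0 [0.4521 0.0967 0.1657] F [ 0.1 -0.3  4.3] gap 0.0374
```

View pics/s13z.png

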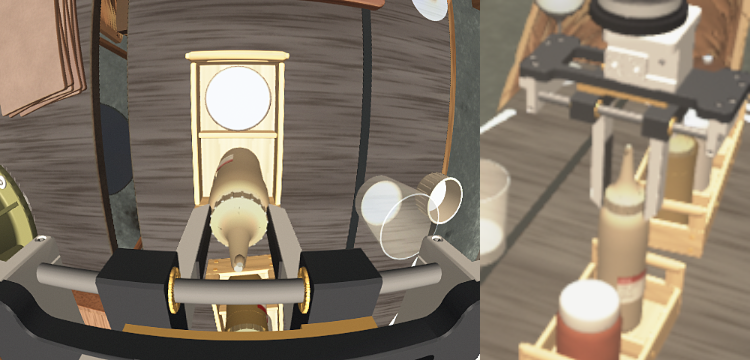

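```bash
python3 - <<'E'
from h import *
fingers.gripper_to(.094); bot.move_linear((.452,.0968,.32),feed=.15); st('off')
snap('s14','wrist')
j=list(get_state()['q']); print(j)
bot.move_linear((.36,.03,.36),q(0.),feed=.2); bot.wait(.5)
snap('f_top','top');snap('f_scene','scene');snap('f_wrist','wrist');st()
E
python3 -c "
import cv2
a=cv2.imread('pics/f_top.png')[140:350,140:520];b=cv2.imread('pics/f_scene.png')[70:370,100:460]
cv2.imwrite('pics/fz.png',cv2.resize(a,(800,442)));cv2.imwrite('pics/fz2.png',cv2.resize(b,(720,600)))"
```

```text
off clk 57.2 [0.4518 0.0968 0.3192] F [-0.5  0.5 -0.9] gap 0.0939
[np.float64(0.1317690479491039), np.float64(0.04273969391252634), np.float64(1.6028126774824445), np.float64(1.1074406421531042e-06), np.float64(1.4989925928283776), np.float64(0.13172533111131715)]
 clk 58.7 [0.36 0.03 0.36] F [0.4 0.4 0.2] gap 0.0937
```

View pics/fz.png

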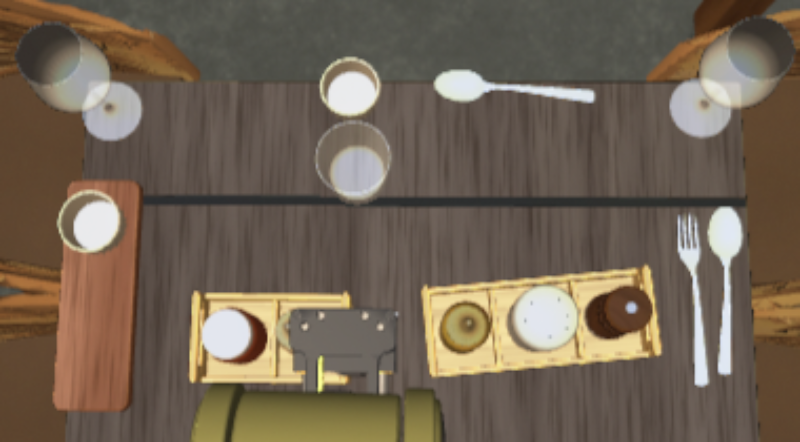

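View pics/fz2.png

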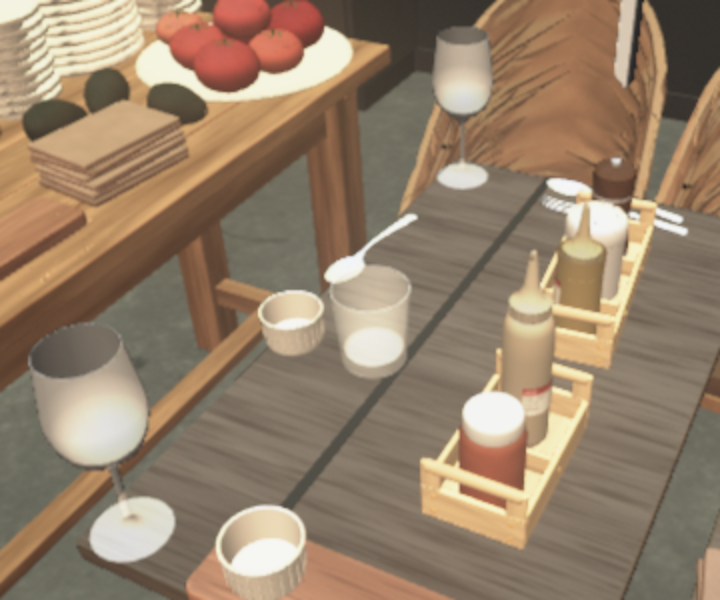

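View pics/s14.png

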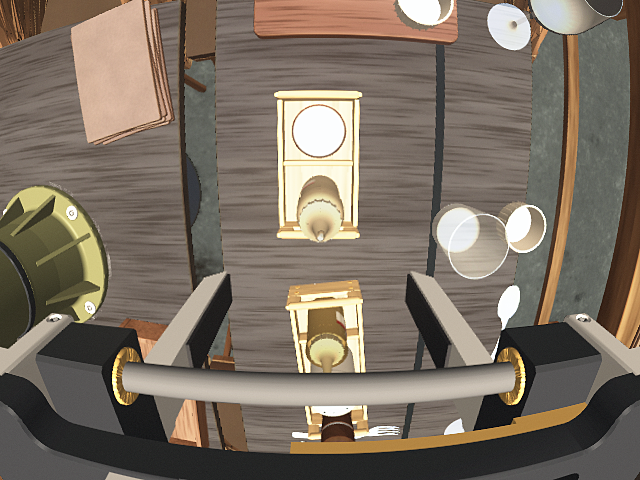

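```bash
python3 -c "
from h import *
print(ticket.sign_off()); st()"
```

```text
the job is handed in; nothing more can be done
None
the job is handed in; nothing more can be done
```

Both caddies are made up, and I handed the job in at about 59 s on the robot's clock, well inside the 147 s limit.

- **Long caddy:** the shaker is in the wide middle bay, the pepper mill in the right-hand end bay (−y) and the short bottle in the left-hand end bay (+y).
- **Short caddy:** the spice jar is in the left-hand bay (+y) and the tall bottle in the right-hand bay (−y).

**Last checks:**
- **Seating:** each piece met the floor of its bay 10.6–10.8 mm up, against the stated 11 mm.
- **Final pictures:** the scene and wrist views show the tall bottle and spice jar upright in bays of their own. The scene and top views show the other three the same. The arm hid part of the short caddy in the final top view.
- **Glasses:** the tumbler and both wine glasses look untouched in the pictures; I did not measure them again.
- **Arm:** it finished clear of everything, with the gripper open.

**Disagreements:**
- **Caddy positions:** the top and wrist cameras differed by 3–9 mm in x on the caddy positions. I used values in between and corrected the short caddy from a close wrist view.
- **Measured heights:** the clean two-view heights of the stock came out up to about 12 mm off the text. The shaker's rounded top and the caddies' handle bars were much worse, one of them 62 mm off. For those I took positions from the text's heights instead, and used its grip heights throughout.
- **Short bottle grip:** the gripper closed to 49 mm, so it held the 50 mm body just below the collar rather than the 39 mm collar itself. It still stood firmly when placed.

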